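Punch-mark the undrilled boss of a hanging strip

TASK

Take the automatic centre punch out of its leaning rest, hold it upright with its tip on the middle of the one undrilled boss of the steel strip, and press it straight down until its spring trips with a snap; once it has snapped do not ram it on into its stop, and do not trip it anywhere else. Then put the punch back in its rest as it was, let go of it, and leave the mug and the serving spoon alone.

Things in the scene. Friction and masses are not known exactly. Their poses are not given: they have to be found in the camera images.
- punch: Loose automatic (spring) centre punch, 0.35 to 0.45 kg, 178 to 192 mm long. Its z axis is its long axis, pointing from tip to cap; origin on the axis at the barrel's lower end. Bright steel round barrel, diameter 22 mm, z 0 to 118 mm; dark collar, diameter 36 mm, z 70 to 79 mm; dark cap, diameter 26 mm, z 118 to 132 mm; thin nose below z = 0.
- punch_grip (a point): Point on the punch's axis at z = 100 mm, in the bare barrel between collar and cap (z 79 to 118 mm): where to grasp it. Hold it firmly (about 60 N), best with the fingers pointing along the punch: in a weak grip the smooth steel slips or turns when it is pressed.
- punch_nose (a point): Lower end of the barrel (the punch's origin), where the nose comes out (diameter 15 mm, narrowing to a blunt 5 mm tip). The tip is 46 mm below this point with the nose set fully in, up to 60 mm with it set out: the setting differs from run to run, is not given and stays as it is in use, so contact must be felt.
- punch_latch (a joint): Latch in the punch, m: 0 cocked, 0.005 tripped (while pressed). Pressed, the nose yields from about 3 N, then 1.4 N per mm; at about 13 N (7 to 8 mm) the latch snaps and the force drops at once to about 8 N, then rises again at 1.4 N per mm; some 7 mm past the trip point comes a hard stop. Over 40 N is ramming. Lifted off, it cocks itself again.
- rest: Grey painted rest fixed on the table: base plate 150 x 100 x 10 mm, a 24 x 30 mm post and on it a V-shaped cradle holding the punch leaning 35 degrees from vertical, the cap towards the rest's -x (the robot's side). Origin under its foot, z up. Direction from tip to cap in the rest's frame: (-0.574, 0, 0.819).
- rest_v (a point): On the punch's axis in the middle of the cradle: a 90 degree V, 50 mm long, of 3 mm plates 26 mm wide, open upward along (0.819, 0, 0.574) of the rest's frame. The barrel lies in the V, the collar's underside sits on the V's upper end, nose and cap hang free. The punch comes out along its axis or square out of the V.
- rest_home (a point): Point of the rest where the punch's origin lies when it is put away (75 mm above the table).
- block: Light wooden block 200 x 110 x 40 mm fixed on the table, origin under its centre, x along its length. Bolted on it a plain steel strip 190 x 50 x 6 mm, its top 46 mm above the table, with a bolt head near each end and between them three round bosses, diameter 16 mm, 3 mm high, 52 mm apart. Two have a dark drilled hole; the third, on the block's +x side, is blank.
- boss: The blank undrilled boss on the strip, diameter 16 mm, 3 mm high; origin at the centre of its underside, z up.
- mark (a point): Centre of the blank boss's top face, 49 mm above the table: the point to punch.
- mug: Blue mug, diameter 80 mm, 90 mm high, not to be disturbed; origin under its foot.
- ladle: Serving spoon 200 mm long, loose, lying flat on the table, handle towards the robot; not to be disturbed. Origin under its middle.

How it is judged (in metres and radians):
On the way, in this order (a step that is already met when the one before it is completed fails the run):
1. The punch is lifted out of its rest (distance between punch and rest_home above 0.06 m), for 0.1 s.
2. The punch has tripped while standing upright (within 8 degrees) on the blank boss, its axis within 6 mm of the centre (value of joint punch_latch above 0.0035 m and contact force between punch and boss above 1.5 N and horizontal distance between punch and mark below 0.006 m and angle between punch's own z axis and vertical below 0.14 rad), for 0.1 s.
At the end, for the whole second after the job is handed in: The punch lies at rest in its cradle again, its origin within 12 mm of where it belongs, leaning 29 to 41 degrees, borne by the rest, its latch cocked (distance between punch and rest_home below 0.012 m and contact force between punch and rest above 0.3 N and angle between punch's own z axis and vertical between 0.5 and 0.72 rad and linear speed of punch below 0.02 m/s and value of joint punch_latch below 0.0015 m); the robot touches nothing.
It fails at once if The punch is rammed: more than 40 N between it and the work (contact force between punch and block above 40 N).
It fails at once if The punch trips away from the blank boss (value of joint punch_latch above 0.0035 m and horizontal distance between punch and mark above 0.015 m).
It fails at once if The mug or the serving spoon is moved more than 20 mm (distance of any of mug, ladle from where it was at the start of the episode above 0.02 m).
It also fails if it takes over 61 s, if anything falls off the work surface, if the arm or the gripper's body presses on something with over 40 N, if the wrist force passes 120 N, or if a joint passes its speed limit or range.

ROBOT

A 7-joint arm with a two-finger parallel gripper is mounted at the origin on the work surface. World frame = base frame: x ahead of the robot, y to its left, z up, the work surface at z = 0. Lengths are in mm, angles in rad, forces in N, time in s.
With the tool pointing down it reaches from about 350 to 900 mm from the base axis. Payload 19.9 kg.
Tool frame: the origin (TCP) lies midway between the tips of the shut fingers; the grasp point (between the pads) lies 19 mm behind it (robot.tcp_to_grasp is the distance from the TCP to the grasp point, in mm); z points along the fingers, y is the line along which they close (so a half turn about z gives the same grasp; the last joint's range is limited). The gripper opens to 94 mm and grips with 3 to 60 N. Pads are 16 mm wide; open, the fingers measure 119 mm over their backs; the gripper's body (75 mm by 177 mm) begins 78 mm behind the grasp point.
Start: joints at [-1.165, 0.417, -0.01, 1.614, 0.005, 1.111, -0.053], TCP at [270.602, 563.359, 205.425] pointing down, gripper open.
Joint ranges: [-2.81, 2.81], [-0.39, 2.02], [-1.27, 1.25], [0.06, 2.57], [-1.19, 4.33], [0.19, 2], [-2.82, 2.82]. Speed limits (rad/s): [1.89, 1.89, 2.39, 2.39, 3.01, 3.01, 3.01].

INTERFACE

Orientations are given as [roll, pitch, yaw] about the fixed x, y, z axes, in that order (R = Rz(yaw) Ry(pitch) Rx(roll)).
In Python, from station import robot gives the robot as it stands.
- The arm moves only by the tool send_rows, never from a script. Its arguments are lists of equal length, an entry for each row: "dp": the shift along the tool's x, y, z in units of 30 mm (1.0 is 30 mm), a list of three; "twist": the turn, a rotation vector about the tool's x, y, z in units of 6 degrees (1.0 is 6 degrees), a list of three. A call has 1 to 10 rows; each row is the pose to reach, as a shift and turn from the pose commanded when the call began, along the tool's axes at that moment; what a row does not reach only later rows make up. A row lasts 1/10 s, in which the tool goes at most 50 mm and 8.59 degrees, less where a joint would pass 70% of its speed; a pose out of reach is approached as far as the arm can. A call with a gripper value outside its range is refused whole. "hand" is the finger opening in mm, from 0 to 94, set as the call begins (left out, the last holds). The fingers move at their own pace and stop on an object; the grip force is fixed at half the most. Time passes only in rows, so rows that repeat a pose let the fingers close. It gives the time, the measured TCP pose, the force, the opening and the grip force at its end, in the units of the state.
- robot.sense(): the state, without advancing time (a new reading comes with each control period).
- robot.read_camera(name): name is "side" or "top"; returns a dict with "pixels" (420x560x3 uint8, red, green, blue), "fx", "fy", "cx", "cy" (pixels), "view" (4x4, takes a point from world to camera coordinates). Camera axes: x right, y down, z forward; pixel columns grow to the right and rows downward; lengths in mm; the calibration is good to about 2 mm. A picture is of the moment at which its call begins. There is no depth.
- robot.sign_off(): hands the job in; it is judged then, once.
Trained networks look in the newest picture that a camera, given by its name, has taken for a name from the list of things; names that differ only in an ending like _2 or _b are one class to them, and where a whole thing is asked for, a point or a joint stands for the part that bears it (a point fixed in the world has none). Each returns a list of dicts, best first, with "confidence" (0 to 1); they miss things now and then, are a little off and sometimes report something else, mostly with a low value. They report only what shows in the picture. A call takes as long as a camera call.
- robot.spot_in(camera, target): "point" ([x, y, z] in mm, in world coordinates, good to about 4 mm: the middle of the surface that is visible of it).
- robot.cut_out(camera, target): "mask" (420x560 bool, what is visible of it).
The state is a dict: "time_s": time; "joints": joint angles; "joint_velocities": joint speeds; "effort": joint torques, N m; "eef_pos": TCP position; "tcp_rot": TCP orientation; "ft_force": force on the tool from outside, world axes, zero at the start; "ft_torque": the same for the moment, N m; "grip_width": opening from 0.0 (shut) to 1.0 (fully open); "grip_force": force on a finger pad.
Only numpy, scipy, OpenCV 4.12 (cv2) and the standard library are available. Lean on these libraries where they do the work, as an engineer would, in place of code of your own. Each camera call takes 0.05 s, during which the arm holds its last target. There are 200 camera calls.

## Working session

There is one attempt and no reset: what is moved stays moved. The work goes in short steps, Python scripts to look and compute and a tool call to move; the robot and the scene stay as the last step left them, time stands still between calls to the robot, and variables do not carry over. Pictures are saved under pics/ and viewed, at most 10 in all, crops included, and the job is handed in when it is done.

Besides the shell and the picture viewer there is one more tool, called after "Request:" as name(argument=value, ...) on one line, values as JSON. send_rows: Moves the arm, as the interface text tells. Its arguments: {"type":"object","properties":{"dp":{"type":"array","items":{"type":"array","items":{"type":"number"}}},"twist":{"type":"array","items":{"type":"array","items":{"type":"number"}}},"hand":{"type":"number"}},"required":["dp","twist"]}

```bash
mkdir -p pics; ls
python3 - <<'E'
from station import robot
import cv2,numpy as np
for c in("side","top"):
    im=robot.read_camera(c); cv2.imwrite(f"pics/{c}0.png",im["pixels"][:,:,::-1])
    print(c,im["fx"],im["cx"],im["cy"],np.round(im["view"],3).tolist())
    for t in("punch","punch_grip","punch_nose","rest","block","boss","mark","mug","ladle","rest_v","rest_home"):
        try: print(t,[(np.round(d["point"]).tolist(),round(d["confidence"],2)) for d in robot.spot_in(c,t)[:3]])
        except Exception as e: print(t,e)
s=robot.sense();print(s)
E
```

```text
pics
side 512.0331595778549 281.50409214311264 211.63696058131828 [[0.761, -0.649, 0.005, -430.674], [-0.32, -0.381, -0.867, 293.672], [0.565, 0.658, -0.498, 902.7], [0.0, 0.0, 0.0, 1.0]]
punch [([520.0, -303.0, 147.0], 0.77)]
punch_grip [([523.0, -300.0, 146.0], 0.62)]
punch_nose [([525.0, -299.0, 150.0], 0.77)]
rest [([533.0, -300.0, 10.0], 0.92)]
block [([546.0, 185.0, 37.0], 0.96)]
boss []
mark [([546.0, 189.0, 41.0], 0.97)]
mug [([689.0, -17.0, 59.0], 0.73)]
ladle [([504.0, 10.0, 11.0], 0.73)]
rest_v [([533.0, -300.0, 10.0], 0.92)]
rest_home [([530.0, -302.0, 14.0], 0.94)]
top 535.4391294947453 269.33639211746146 200.9583288567048 [[0.003, -0.999, 0.04, -9.593], [-0.986, -0.01, -0.167, 614.199], [0.167, -0.039, -0.985, 1024.633], [0.0, 0.0, 0.0, 1.0]]
punch [([540.0, -282.0, 143.0], 0.79)]
punch_grip [([542.0, -287.0, 145.0], 0.58)]
punch_nose [([542.0, -279.0, 144.0], 0.59)]
rest [([568.0, -277.0, 11.0], 0.84)]
block [([539.0, -287.0, 144.0], 0.75), ([565.0, 219.0, 41.0], 0.59)]
boss []
mark [([565.0, 221.0, 44.0], 0.79)]
mug [([709.0, -3.0, 32.0], 0.67)]
ladle [([536.0, 14.0, 11.0], 0.89)]
rest_v [([568.0, -277.0, 11.0], 0.84)]
rest_home []
{'time_s': 1.2, 'joints': array([-1.16450778,  0.41740089, -0.01029542,  1.61358879,  0.00472547,
        1.1106806 , -0.05301784]), 'joint_velocities': array([-0.00084605, -0.00218778, -0.00012625,  0.00013169, -0.00058181,
       -0.00184484,  0.00116323]), 'effort': array([-1.49222665e-04, -8.51017213e+01,  6.38586748e-01, -4.26280010e+01,
       -4.87264758e-02,  1.37648190e-02,  1.16710648e-04]), 'eef_pos': array([270.61179049, 563.36855529, 205.42928203]), 'tcp_rot': array([-3.14154225e+00,  6.31179794e-05,  2.69379643e+00]), 'ft_force': array([-0.58119287,  0.24205798, -0.26244262]), 'ft_torque': array([ 0.02786191, -0.03281871, -0.00442885]), 'grip_force': 0.0, 'grip_width': 0.9983112890321664}
```

View pics/side0.png

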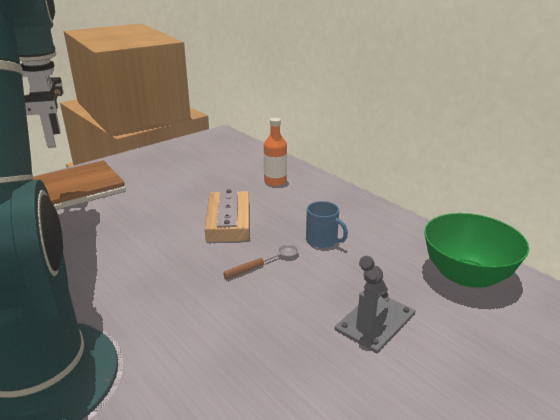

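View pics/top0.png

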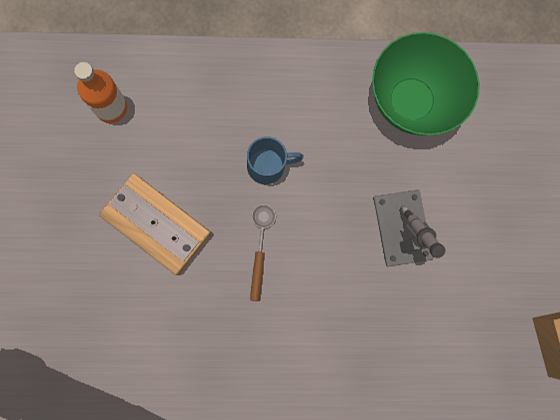

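```bash
cat > h.py <<'E'
import cv2,numpy as np
from station import robot
K={"side":(512.0331595778549,281.50409214311264,211.63696058131828),"top":(535.4391294947453,269.33639211746146,200.9583288567048)}
def cams():
    return {c:robot.read_camera(c) for c in("side","top")}
def proj(im,P):
    p=im["view"][:3,:3]@np.array(P,float)+im["view"][:3,3]; return np.array([im["fx"]*p[0]/p[2]+im["cx"],im["fy"]*p[1]/p[2]+im["cy"]])
def back(im,uv,z):
    R=im["view"][:3,:3];t=im["view"][:3,3];o=-R.T@t
    d=R.T@np.array([(uv[0]-im["cx"])/im["fx"],(uv[1]-im["cy"])/im["fy"],1]); return o+d*(z-o[2])/d[2]
E
python3 - <<'E'
from h import *
I=cams()
def crop(c,u,v,w,h,k): return cv2.resize(I[c]["pixels"][v:v+h,u:u+w,::-1],(w*k,h*k),interpolation=cv2.INTER_CUBIC)
a=np.vstack([np.hstack([crop("top",95,165,120,110,3),crop("top",365,180,100,110,3)]),np.hstack([crop("side",190,175,80,80,4),crop("side",325,245,85,80,4)])[:, :660] if 0 else np.hstack([crop("side",195,178,110,90,3),crop("side",320,250,110,100,3)[:270]])])if 0 else None
t=np.hstack([crop("top",95,170,120,110,3),crop("top",365,180,100,110,3)])
s=np.hstack([crop("side",190,180,120,90,3),crop("side",330,252,100,90,3)])
cv2.imwrite("pics/c1.png",np.vstack([t,s]))
print(proj(I["side"],[270.6,563.4,205.4]))
for p in[(121,197),(133,207),(153,222),(174,238),(186,248)]: print(p,back(I["top"],p,49).round(1))
print([[proj(I["side"],[540,-282,143]),proj(I["top"],[520,-303,147])]])
E
```

```text
[ 53.63620736 139.7801544 ]
(121, 197) [619.9 290.4  49. ]
(133, 207) [599.9 265.8  49. ]
(153, 222) [570.1 225.1  49. ]
(174, 238) [538.6 182.7  49. ]
(186, 248) [519.  158.5  49. ]
[[array([369.76191478, 267.9414669 ]), array([433.79657452, 244.66637686])]]
```

View pics/c1.png

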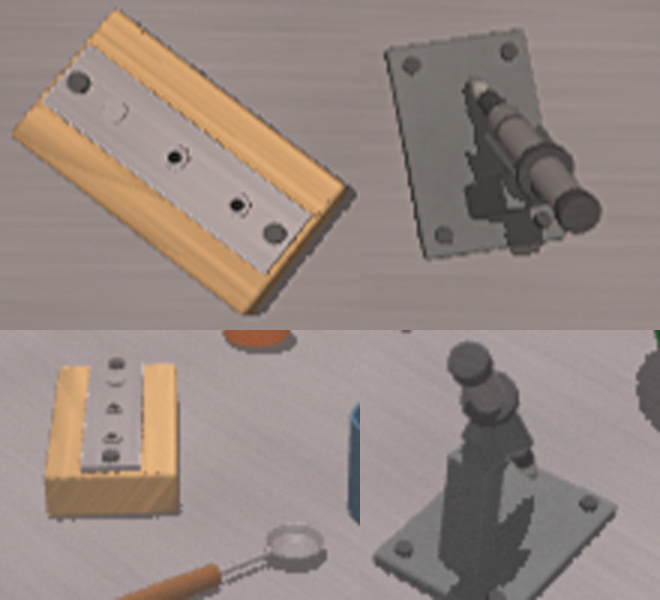

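```bash
cat > fit.py <<'E'
from h import *
from scipy.optimize import least_squares
I=cams()
B={"top":[(133.7,207.3),(153.7,222.3),(174.3,238.3)],"side":[(228.7,196.3),(228.3,206),(227.3,215.7)]}
def rb(p,cs=("top","side")):
    r=[]
    for c in cs:
        for k,uv in enumerate(B[c]): r+=list(proj(I[c],[p[0]-52*k*np.cos(p[2]),p[1]-52*k*np.sin(p[2]),49])-uv)
    return np.array(r)
for cs in(("top",),("side",),("top","side")):
    s=least_squares(rb,[600,266,.93],args=(cs,)); print(cs,s.x.round(3),s.fun.round(1))
Q={"top":[(438.3,250.7),(425.7,236.7),(403,208)],"side":[(366.3,263),(373.3,274.7),(387.7,301.3)]}
def rp(p,cs=("top","side")):
    x,y,psi,n=p; a=np.array([-.574*np.cos(psi),-.574*np.sin(psi),.819]); r=[(n+53)/5]
    for c in cs:
        for z,uv in zip((132,74.5,n),Q[c]): r+=list(proj(I[c],np.array([x,y,75])+z*a)-uv)
    return np.array(r)
for cs in(("top",),("side",),("top","side")):
    s=least_squares(rp,[570,-280,0,-53],args=(cs,)); print(cs,s.x.round(3),s.fun.round(1))
for uv in[(373.7,196),(419.7,189.7),(387.3,266.3),(432.7,260)]: print(back(I["top"],uv,10).round(1))
print(robot.sense()["tcp_rot"])
E
python3 fit.py
```

```text
('top',) [600.019 265.083   0.93 ] [-0.3 -0.4  0.2  0.3  0.2  0.1]
('side',) [601.435 262.576   0.92 ] [ 0.1  0.2 -0.2 -0.2  0.1  0.1]
('top', 'side') [600.679 264.466   0.927] [-0.  -0.7  0.4  0.   0.4 -0.1 -0.5 -0.  -0.7 -0.4 -0.3 -0.1]
('top',) [ 5.79005e+02 -2.85866e+02  1.58000e-01 -4.85220e+01] [ 0.9  0.1  1.2  0.1 -0.6 -0.2 -0.7]
('side',) [ 5.77060e+02 -2.89295e+02  1.63000e-01 -5.52350e+01] [-0.4 -0.2 -0.4  0.2  0.9  0.1 -0.6]
('top', 'side') [ 5.78428e+02 -2.87915e+02  1.49000e-01 -5.30650e+01] [-0.   0.8  1.6  1.  -0.3  0.2 -1.4 -0.8 -1.3 -0.2  0.1 -0.1 -1.5]
[ 634.1 -227.7   10. ]
[ 648.7 -326.6   10. ]
[ 486.8 -251.7   10. ]
[ 500.3 -347.3   10. ]
[-3.14155248e+00  2.34870164e-05  2.69376744e+00]
```

```bash
cat > g.py <<'E'
import numpy as np
from scipy.spatial.transform import Rotation as Ro
PSI=.15; HOME=np.array([578.4,-287.9,75.]); MARK=np.array([600.7,264.5,49.])
a=np.array([-.574*np.cos(PSI),-.574*np.sin(PSI),.819]); a/=np.linalg.norm(a)
def rot(z,yh):
    z=np.array(z,float);y=np.array(yh,float);y-=z*(y@z);y/=np.linalg.norm(y);return np.c_[np.cross(y,z),y,z]
RG=rot(-a,[np.sin(PSI),-np.cos(PSI),0])
def rd(yaw): return rot([0,0,-1],[np.cos(yaw),np.sin(yaw),0])   # pointing down, closing line at yaw
def step(p0,R0,p,R):
    d=R0.T@(np.array(p)-p0)/30; t=Ro.from_matrix(R0.T@R).as_rotvec(degrees=True)/6
    print("dp",d.round(2).tolist(),"twist",t.round(2).tolist())
def now():
    from station import robot
    s=robot.sense(); return s["eef_pos"],Ro.from_euler("xyz",s["tcp_rot"]).as_matrix(),s
E
python3 - <<'E'
from g import *
p,R,s=now()
w=(np.array([480,60,330.]),rd(0.0)); step(p,R,*w)
G=HOME+a*81
step(*w,G+a*110,RG); print(G,G+a*110)
E
```

```text
dp [-13.56, -12.1, -4.15] twist [-0.0, 0.0, 10.72]
dp [-12.14, -0.33, 3.29] twist [-4.14, 4.81, 13.11]
[ 532.43352421 -294.84715334  141.33114023] [ 470.00991511 -304.28155912  231.41046646]
```

Request:
send_rows(dp=[[-1.4,-1.2,-2],[-2.8,-2.4,-4.15],[-4.2,-3.6,-4.15],[-5.6,-4.8,-4.15],[-7,-6,-4.15],[-8.4,-7.3,-4.15],[-9.8,-8.6,-4.15],[-11.2,-9.9,-4.15],[-12.5,-11.1,-4.15],[-13.56,-12.1,-4.15]], twist=[[0,0,1.1],[0,0,2.2],[0,0,3.3],[0,0,4.4],[0,0,5.5],[0,0,6.6],[0,0,7.7],[0,0,8.8],[0,0,9.8],[0,0,10.72]], hand=94)

```text
time_s: 2.4
eef_pos: [448.9, 138.0, 329.5]
tcp_rot: [3.141, -0.001, 1.567]
ft_force: [1.0, 0.8, -0.8]
grip_width: 0.998
grip_force: 0.0
```

Run:
```python
from g import *
p,R,s=now(); print(p,s["time_s"],s["joints"])
G=HOME+a*81
step(p,R,G+a*110,RG)
```

```text
[448.90130634 137.99920764 329.46253302] 2.4 [-0.76463802  0.02346302  0.41131598  1.82472225 -0.01016428  1.29458956
 -0.35450218]
dp [-14.74, 0.76, 3.26] twist [-4.13, 4.81, 13.08]
```

Request:
send_rows(dp=[[-1.4,0,0],[-2.8,0,0],[-4.2,0,0],[-5.6,0,0.3],[-7,0.2,0.6],[-8.4,0.3,1],[-9.8,0.4,1.4],[-11.2,0.5,1.8],[-12.6,0.6,2.2],[-14,0.7,2.8]], twist=[[-0.4,0.5,1.3],[-0.8,1,2.6],[-1.2,1.4,3.9],[-1.7,1.9,5.2],[-2.1,2.4,6.5],[-2.5,2.9,7.9],[-2.9,3.4,9.2],[-3.3,3.8,10.5],[-3.7,4.3,11.8],[-4.13,4.81,13.08]])

```text
time_s: 3.4
eef_pos: [467.4, -264.0, 251.3]
tcp_rot: [3.127, -0.582, 0.229]
ft_force: [2.0, 2.7, -0.9]
grip_width: 1.0
grip_force: 0.0
```

Run:
```python
from g import *
p,R,s=now(); print(p,s["time_s"],s["joints"])
G=HOME+a*81
step(p,R,G+a*110,RG)
```

```text
[ 467.35352891 -263.99005461  251.32423886] 3.4 [-0.40959192  0.06665428  1.20252457  2.13584421 -0.79408898  0.79992954
 -0.047106  ]
dp [-0.55, 1.32, 0.45] twist [-0.28, 0.28, 0.62]
```

Request:
send_rows(dp=[[-0.3,0.7,0.2],[-0.55,1.32,0.45],[-0.55,1.32,0.45],[-0.55,1.32,0.45]], twist=[[-0.14,0.14,0.3],[-0.28,0.28,0.62],[-0.28,0.28,0.62],[-0.28,0.28,0.62]])

```text
time_s: 3.8
eef_pos: [470.0, -300.9, 230.2]
tcp_rot: [-3.141, -0.604, 0.158]
ft_force: [-0.1, 0.1, 0.5]
grip_width: 1.005
grip_force: 0.0
```

Run:
```python
from g import *
p,R,s=now(); print(p,s["time_s"],s["joints"])
G=HOME+a*81
step(p,R,G+a*110,RG)
step(p,R,G,RG)
from h import *
I=cams()
def crop(c,u,v,w,h,k): return cv2.resize(I[c]["pixels"][v:v+h,u:u+w,::-1],(w*k,h*k),interpolation=cv2.INTER_CUBIC)
cv2.imwrite("pics/c2.png",np.hstack([crop("top",350,160,130,180,3),crop("side",300,180,130,180,3)]))
```

```text
[ 469.98704836 -300.93275436  230.19813696] 3.8 [-0.23543021  0.22838453  1.16287467  2.1236946  -1.02824229  0.88046587
  0.14596759]
dp [0.01, 0.11, -0.04] twist [-0.05, 0.07, 0.06]
dp [0.03, 0.13, 3.62] twist [-0.05, 0.07, 0.06]
```

View pics/c2.png

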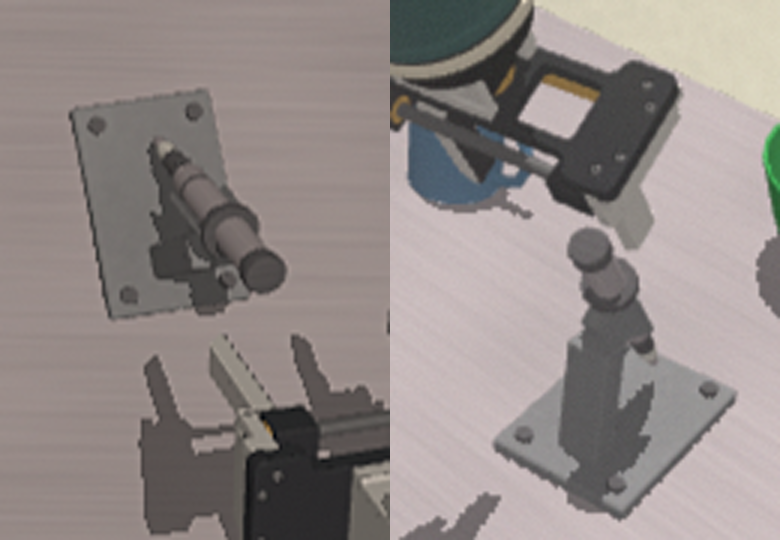

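Request:
send_rows(dp=[[0.03,0.13,0.6],[0.03,0.13,1.4],[0.03,0.13,2.2],[0.03,0.13,3.0],[0.03,0.13,3.5],[0.03,0.13,3.62],[0.03,0.13,3.62]], twist=[[-0.05,0.07,0.06],[-0.05,0.07,0.06],[-0.05,0.07,0.06],[-0.05,0.07,0.06],[-0.05,0.07,0.06],[-0.05,0.07,0.06],[-0.05,0.07,0.06]])

```text
time_s: 4.6
eef_pos: [533.7, -293.4, 142.3]
tcp_rot: [3.141, -0.615, 0.153]
ft_force: [-0.8, 0.4, 0.5]
grip_width: 1.001
grip_force: 0.0
```

Run:
```python
from g import *
p,R,s=now(); print(p,s["time_s"],s["joints"],s["ft_force"])
step(p,R,HOME+a*81,RG)
from h import *
I=cams()
def crop(c,u,v,w,h,k): return cv2.resize(I[c]["pixels"][v:v+h,u:u+w,::-1],(w*k,h*k),interpolation=cv2.INTER_CUBIC)
cv2.imwrite("pics/c3.png",np.hstack([crop("top",370,170,90,120,4),crop("side",320,220,90,120,4)]))
```

```text
[ 533.74356827 -293.4254016   142.33617238] 4.6 [ 0.34308444  0.33964582  0.40429191  2.10441551 -1.18627499  0.63160657
  0.24968041] [-0.81236019  0.38053468  0.45015765]
dp [-0.06, 0.04, -0.0] twist [-0.01, -0.03, 0.02]
```

View pics/c3.png

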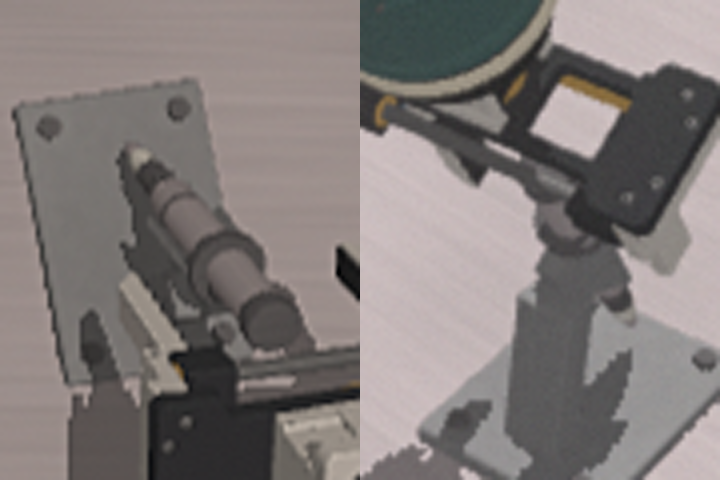

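Request:
send_rows(dp=[[0,0,0],[0,0,0],[0,0,0],[0,0,0],[0,0,0],[0,0,0],[0,0,0]], twist=[[0,0,0],[0,0,0],[0,0,0],[0,0,0],[0,0,0],[0,0,0],[0,0,0]], hand=0)

```text
time_s: 5.4
eef_pos: [532.8, -294.7, 141.6]
tcp_rot: [3.141, -0.613, 0.151]
ft_force: [-0.4, 1.1, -0.3]
grip_width: 0.44
grip_force: 0.0
```

Run:
```python
from g import *
p,R,s=now(); print(p.round(1),s["tcp_rot"].round(4),s["time_s"],s["joints"].round(3),s["ft_force"].round(1),s["grip_width"]*94,s["grip_force"])
```

```text
[ 532.8 -294.7  141.6] [ 3.1412 -0.6132  0.1506] 5.4 [ 0.34   0.341  0.41   2.105 -1.188  0.633  0.251] [-0.4  1.1 -0.3] 41.349846502725406 0.0
```

Still closing; TCP has settled at the wanted pose.

Request:
send_rows(dp=[[0,0,0],[0,0,0],[0,0,0],[0,0,0],[0,0,0],[0,0,0],[0,0,0],[0,0,0]], twist=[[0,0,0],[0,0,0],[0,0,0],[0,0,0],[0,0,0],[0,0,0],[0,0,0],[0,0,0]], hand=0)

```text
time_s: 6.2
eef_pos: [532.9, -294.4, 141.6]
tcp_rot: [-3.141, -0.613, 0.151]
ft_force: [-3.6, 3.7, 4.3]
grip_width: 0.271
grip_force: 30.0
```

Run:
```python
from g import *
p,R,s=now(); print(p.round(1),s["tcp_rot"].round(4),s["time_s"],s["joints"].round(3),s["ft_force"].round(1),s["ft_torque"].round(2),s["grip_width"]*94,s["grip_force"])
```

```text
[ 532.9 -294.4  141.6] [-3.1415 -0.6134  0.1509] 6.2 [ 0.34   0.341  0.41   2.105 -1.188  0.633  0.251] [-3.6  3.7  4.3] [0.89 0.61 0.66] 25.498769285922425 30.00068575143814
```

Run:
```python
from g import *
from h import *
I=cams()
G=[ 532.9,-294.4,141.6]
print([proj(I[c],G).round(1) for c in I])
for z in (132,118,79,70,0): print(z,[proj(I[c],np.array(G)+a*(z-81)).round(1).tolist() for c in I])
def crop(c,u,v,w,h,k): return cv2.resize(I[c]["pixels"][v:v+h,u:u+w,::-1],(w*k,h*k),interpolation=cv2.INTER_CUBIC)
cv2.imwrite("pics/c4.png",np.hstack([crop("top",385,195,64,70,6),crop("side",340,245,64,70,6)]))
```

```text
[array([372.3, 273.1]), array([427.8, 237.9])]
132 [[365.5, 261.4], [439.0, 252.0]]
118 [[367.4, 264.7], [435.8, 248.0]]
79 [[372.5, 273.5], [427.4, 237.4]]
70 [[373.7, 275.5], [425.6, 235.0]]
0 [[381.9, 289.7], [412.1, 218.0]]
```

View pics/c4.png

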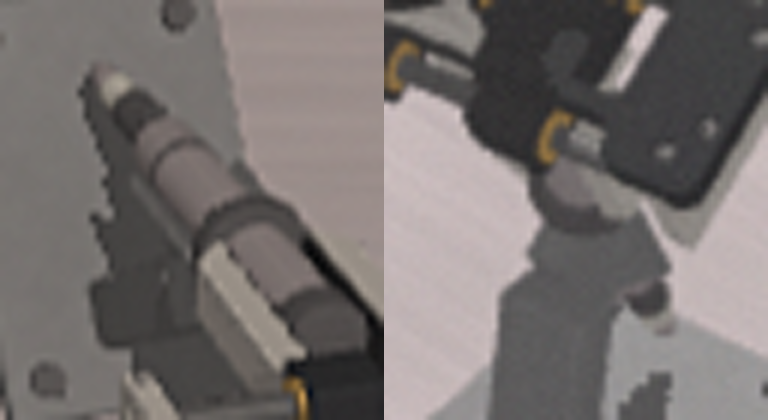

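Request:
send_rows(dp=[[0,0,0],[0,0,0],[0,0,0],[0,0,0.04],[0,0,0.07],[0,0,0.1],[0,0,0.1]], twist=[[0,0,0],[0,0,0],[0,0,0],[0,0,0],[0,0,0],[0,0,0],[0,0,0]], hand=31)

```text
time_s: 7.0
eef_pos: [534.6, -294.5, 139.0]
tcp_rot: [3.141, -0.613, 0.15]
ft_force: [1.0, -0.4, -0.2]
grip_width: 0.332
grip_force: 0.0
```

Run:
```python
from g import *
p,R,s=now(); print(p.round(1),s["tcp_rot"].round(4),s["time_s"],s["ft_force"].round(1),s["ft_torque"].round(2),s["grip_width"]*94,s["grip_force"])
```

```text
[ 534.6 -294.5  139. ] [ 3.1414 -0.6132  0.1505] 7.0 [ 1.  -0.4 -0.2] [-0.16  0.71  0.02] 31.1915868969245 0.0
```

Request:
send_rows(dp=[[0,0,0.04],[0,0,0.08],[0,0,0.12],[0,0,0.12]], twist=[[0,0,0],[0,0,0],[0,0,0],[0,0,0]], hand=31)

```text
time_s: 7.4
eef_pos: [535.7, -294.6, 138.0]
tcp_rot: [-3.141, -0.616, 0.15]
ft_force: [-37.5, 8.9, 44.9]
grip_width: 0.333
grip_force: 29.4
```

Request:
send_rows(dp=[[0,0,-0.12],[0,0,-0.12],[0,0,-0.12]], twist=[[0,0,0],[0,0,0],[0,0,0]], hand=31)

```text
time_s: 7.7
eef_pos: [534.7, -294.4, 139.1]
tcp_rot: [3.141, -0.613, 0.151]
ft_force: [0.4, 0.2, -0.0]
grip_width: 0.33
grip_force: 0.0
```

Request:
send_rows(dp=[[0,0,0],[0,0,0],[0,0,0],[0,0,0],[0,0,0],[0,0,0]], twist=[[0,0,0],[0,0,0],[0,0,0],[0,0,0],[0,0,0],[0,0,0]], hand=0)

```text
time_s: 8.3
eef_pos: [534.7, -293.6, 139.0]
tcp_rot: [-3.141, -0.613, 0.151]
ft_force: [-4.5, 4.7, 5.9]
grip_width: 0.267
grip_force: 31.2
```

Run:
```python
from g import *
p,R,s=now(); print(p.round(1),s["tcp_rot"].round(4),s["time_s"],s["ft_force"].round(1),s["ft_torque"].round(2),s["grip_width"]*94,s["grip_force"])
```

```text
[ 534.7 -293.6  139. ] [-3.1407 -0.6133  0.1513] 8.3 [-4.5  4.7  5.9] [0.87 0.77 0.73] 25.083286613655915 31.203539308626205
```

Request:
send_rows(dp=[[0,0,-0.2],[0,0,-0.6],[0,0,-1.1],[0,0,-1.7],[0,0,-2.3],[0,0,-3],[0,0,-3.5],[0,0,-3.5]], twist=[[0,0,0],[0,0,0],[0,0,0],[0,0,0],[0,0,0],[0,0,0],[0,0,0],[0,0,0]])

```text
time_s: 9.1
eef_pos: [474.2, -304.4, 226.4]
tcp_rot: [3.139, -0.614, 0.15]
ft_force: [-0.3, -0.2, -3.8]
grip_width: 0.266
grip_force: 32.6
```

Run:
```python
from g import *
p,R,s=now(); print(p.round(1),s["tcp_rot"].round(4),s["time_s"],s["joints"].round(3),s["ft_force"].round(1),s["ft_torque"].round(2),s["grip_width"]*94,s["grip_force"])
for y in (0.4,0,-.5,.415): 
  print(y);step(p,R,[490,0,340.],rd(y))
```

```text
[ 474.2 -304.4  226.4] [ 3.1394 -0.6145  0.1503] 9.1 [ 0.364  0.134  0.466  2.113 -0.894  0.738  0.026] [-0.3 -0.2 -3.8] [-0.17  1.33  0.03] 24.98595393465051 32.565516277682036
0.4
dp [3.85, -9.95, -1.94] twist [5.33, -4.12, -16.77]
0
dp [3.85, -9.95, -1.94] twist [4.18, -4.82, -13.11]
-0.5
dp [3.85, -9.95, -1.94] twist [2.72, -5.43, -8.51]
0.415
dp [3.85, -9.95, -1.94] twist [5.38, -4.09, -16.91]
```

Request:
send_rows(dp=[[0.2,-0.3,-0.8],[0.5,-1.1,-1.6],[0.9,-2.3,-1.94],[1.4,-3.6,-1.94],[1.9,-5,-1.94],[2.4,-6.3,-1.94],[2.9,-7.6,-1.94],[3.4,-8.8,-1.94],[3.85,-9.95,-1.94],[3.85,-9.95,-1.94]], twist=[[0.3,-0.6,-0.9],[0.6,-1.2,-1.9],[0.9,-1.8,-2.8],[1.2,-2.4,-3.8],[1.5,-3,-4.7],[1.8,-3.6,-5.7],[2.1,-4.2,-6.6],[2.4,-4.8,-7.6],[2.72,-5.43,-8.51],[2.72,-5.43,-8.51]])

```text
time_s: 10.1
eef_pos: [491.6, 7.5, 338.3]
tcp_rot: [-3.136, -0.0, 1.085]
ft_force: [0.4, -0.7, -4.6]
grip_width: 0.272
grip_force: 30.0
```

Run:
```python
from g import *
p,R,s=now(); print(p.round(1),s["tcp_rot"].round(4),s["time_s"],s["joints"].round(3),s["ft_force"].round(1),s["ft_torque"].round(2),s["grip_width"]*94,s["grip_force"])
for y in (0,.3): 
  print(y);step(p,R,[600.7,264.5,230.],rd(y))
```

```text
[491.6   7.5 338.3] [-3.1363 -0.      1.0853] 10.1 [-0.121  0.074  0.048  1.75  -0.007  1.322 -0.557] [ 0.4 -0.7 -4.6] [ 0.24 -0.11  0.  ] 25.559824342180764 29.99912202358246
0
dp [9.27, -0.76, 3.61] twist [-0.05, -0.01, -4.64]
0.3
dp [9.27, -0.76, 3.61] twist [-0.05, -0.02, -7.5]
```

Request:
send_rows(dp=[[1.2,-0.1,0],[2.6,-0.2,0],[4,-0.3,0.3],[5.4,-0.45,0.8],[6.8,-0.6,1.5],[8,-0.7,2.3],[9.0,-0.76,3.1],[9.27,-0.76,3.6],[9.27,-0.76,3.6],[9.27,-0.76,3.6]], twist=[[-0.05,0,-0.6],[-0.05,0,-1.2],[-0.05,0,-1.9],[-0.05,0,-2.6],[-0.05,0,-3.3],[-0.05,-0.01,-4],[-0.05,-0.01,-4.4],[-0.05,-0.01,-4.64],[-0.05,-0.01,-4.64],[-0.05,-0.01,-4.64]])

```text
time_s: 11.1
eef_pos: [603.1, 255.3, 231.2]
tcp_rot: [3.139, 0.001, 1.557]
ft_force: [0.3, -0.4, -4.0]
grip_width: 0.267
grip_force: 30.0
```

Run:
```python
from g import *
p,R,s=now(); print(p.round(1),s["tcp_rot"].round(4),s["time_s"],s["joints"].round(3),s["ft_force"].round(1),s["ft_torque"].round(2),s["grip_width"]*94,s["grip_force"])
step(p,R,[600.7,264.5,230.],rd(0))
from h import *
I=cams()
for z in (132,118,79,70,0,-46,-60): print(z,[proj(I[c],p+np.array([0,0,z-79.7])).round(1).tolist() for c in I])
print([proj(I[c],MARK).round(1) for c in I])
def crop(c,u,v,w,h,k): return cv2.resize(I[c]["pixels"][v:v+h,u:u+w,::-1],(w*k,h*k),interpolation=cv2.INTER_CUBIC)
cv2.imwrite("pics/c5.png",np.hstack([crop("top",70,145,100,120,4),crop("side",180,110,100,120,4)]))
```

```text
[603.1 255.3 231.2] [3.1390e+00 8.0000e-04 1.5567e+00] 11.1 [-0.356  0.453 -0.13   1.502  0.063  1.188 -0.51 ] [ 0.3 -0.4 -4. ] [-0.01 -0.01 -0.04] 25.115508163132784 29.99947428703308
dp [0.3, -0.08, 0.04] twist [0.02, 0.01, -0.13]
132 [[226.7, 113.9], [108.2, 181.6]]
118 [[226.9, 119.3], [110.5, 183.4]]
79 [[227.7, 134.1], [116.4, 188.1]]
70 [[227.8, 137.4], [117.7, 189.1]]
0 [[229.1, 162.6], [127.0, 196.5]]
-46 [[229.9, 178.5], [132.4, 200.7]]
-60 [[230.1, 183.2], [133.9, 201.9]]
[array([228.2, 196.3]), array([133.7, 206.6])]
```

View pics/c5.png

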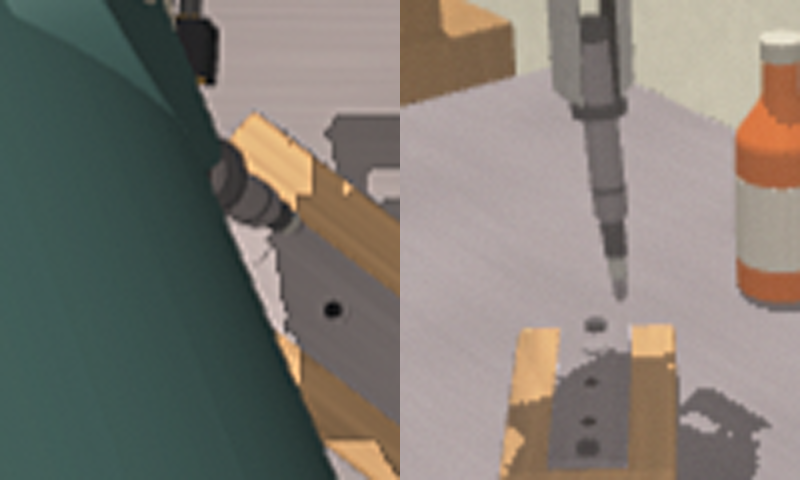

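Request:
send_rows(dp=[[0.3,-0.08,0.04],[0.3,-0.08,0.04],[0.3,-0.08,0.04]], twist=[[0.02,0.01,-0.13],[0.02,0.01,-0.13],[0.02,0.01,-0.13]])

```text
time_s: 11.5
eef_pos: [600.8, 265.4, 230.6]
tcp_rot: [3.14, -0.001, 1.572]
ft_force: [-0.5, -1.1, -4.0]
grip_width: 0.272
grip_force: 30.0
```

```bash
cat > ax.py <<'E'
from g import *
from h import *
p,R,s=now(); print(p.round(1),s["tcp_rot"].round(4),s["time_s"],s["ft_force"].round(1))
I=cams()
ov=[]
for c in I:
    d=robot.cut_out(c,"punch")
    if not d: print(c,"none"); continue
    m=d[0]["mask"]; v,u=np.nonzero(m); print(c,d[0]["confidence"],m.sum(),u.min(),u.max(),v.min(),v.max())
    # row centres
    for r in range(v.min(),v.max()+1,4): print((r,u[v==r].min(),u[v==r].max()),end=" ")
    print()
p2=robot.sense()["eef_pos"];print(p2.round(1))
E
python3 ax.py
python3 - <<'E'
import sys; sys.path.insert(0,'.')
from h import *
I=cams()
def crop(c,u,v,w,h,k): return cv2.resize(I[c]["pixels"][v:v+h,u:u+w,::-1],(w*k,h*k),interpolation=cv2.INTER_CUBIC)
cv2.imwrite("pics/c6.png",np.hstack([crop("top",90,165,60,80,6),crop("side",200,110,60,100,6)[:480]]))
E
```

```text
[600.8 265.4 230.6] [ 3.1397e+00 -8.0000e-04  1.5722e+00] 11.5 [-0.5 -1.1 -4. ]
side 0.64 573 220 234 113 183
(113, np.int64(224), np.int64(226)) (117, np.int64(222), np.int64(228)) (121, np.int64(222), np.int64(228)) (125, np.int64(223), np.int64(229)) (129, np.int64(223), np.int64(229)) (133, np.int64(223), np.int64(233)) (137, np.int64(220), np.int64(233)) (141, np.int64(222), np.int64(232)) (145, np.int64(223), np.int64(232)) (149, np.int64(224), np.int64(233)) (153, np.int64(224), np.int64(233)) (157, np.int64(225), np.int64(234)) (161, np.int64(225), np.int64(234)) (165, np.int64(227), np.int64(233)) (169, np.int64(228), np.int64(234)) (173, np.int64(228), np.int64(234)) (177, np.int64(230), np.int64(233)) (181, np.int64(231), np.int64(233)) 
top 0.6 301 116 140 181 203
(181, np.int64(118), np.int64(120)) (185, np.int64(117), np.int64(123)) (189, np.int64(116), np.int64(126)) (193, np.int64(116), np.int64(133)) (197, np.int64(117), np.int64(137)) (201, np.int64(124), np.int64(140)) 
[600.9 265.  230.2]
```

View pics/c6.png

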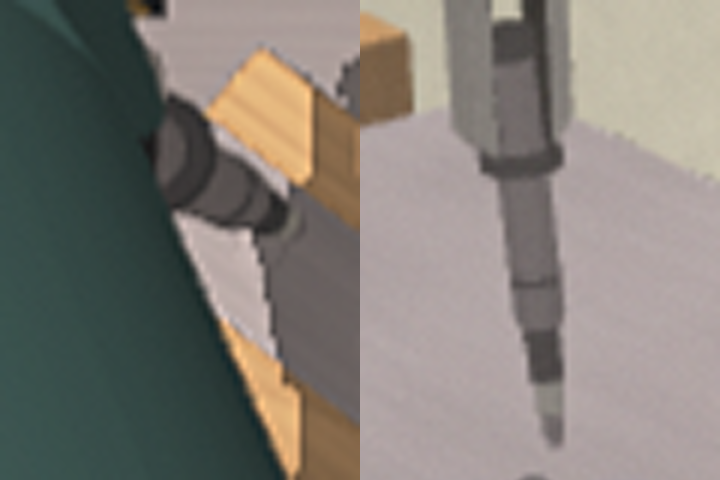

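```bash
cat > fp.py <<'E'
from g import *
from h import *
from scipy.optimize import least_squares
I=cams()
def fitp(Q,tcp):
    def f(q,full=True):
        x,y,z,ax,ay,n=q; d=np.array([ax,ay,1]);d/=np.linalg.norm(d); r=[(n+53)/5]
        for c in Q:
            for k,uv in Q[c]: r+=list(proj(I[c],np.array([x,y,z])+(n if k is None else k)*d)-uv)
        return np.array(r)
    s=least_squares(f,[*tcp[:2],tcp[2]-80,0,0,-53]); print("origin,tilt,n",s.x.round(3),"res",s.fun.round(1)); x,y,z,ax,ay,n=s.x
    print("tip",(np.array([x,y,z])+n*np.array([ax,ay,1])).round(1)); return s.x
E
python3 - <<'E'
from fp import *
Q={"side":[(74.5,(227,136.7)),(0,(230,165)),(None,(232.3,184.2))],"top":[(74.5,(120.8,190)),(0,(134.2,200)),(None,(139.2,202.5))]}
fitp(Q,[600.9,265,230.2])
fitp({"side":Q["side"]},[600.9,265,230.2])
E
```

```text
origin,tilt,n [ 5.99503e+02  2.45070e+02  1.49918e+02 -1.00000e-03  5.70000e-02
 -5.32840e+01] res [-0.1  1.   0.7  0.3 -0.2 -0.4 -0.6  0.   1.  -1.4 -1.4  1.1  0.9]
tip [599.6 242.   96.6]
origin,tilt,n [ 5.76866e+02  2.12848e+02  1.67387e+02 -2.10000e-02  7.10000e-02
 -5.30000e+01] res [ 0.  -0.   0.   0.1 -0.  -0.1  0. ]
tip [578.  209.1 114.4]
```

Run:
```python
from fp import *
Q={"side":[(132,(225.2,115)),(74.5,(227,136.7)),(0,(230,165)),(None,(232.3,184.2))],"top":[(74.5,(116.2,190.3)),(0,(133,199)),(None,(138.7,203))]}
p,R,s=now(); print(p)
x=fitp(Q,p)
o=x[:3];d=np.array([x[3],x[4],1]);d/=np.linalg.norm(d)
print("tool frame origin",R.T@(o-p),"axis",R.T@d)
for z in(80,100,118,132): print(z,(R.T@(o+z*d-p)).round(1))
```

```text
[600.86634001 265.1350069  230.07204385]
origin,tilt,n [ 6.00380e+02  2.48280e+02  1.47958e+02  1.20000e-02  1.07000e-01
 -5.21820e+01] res [ 0.2 -0.4 -0.   0.   0.6 -0.1  0.  -0.5 -0.5  0.8 -0.2 -1.7 -0.7  1.3
  0.3]
tip [599.7 242.7  95.8]
tool frame origin [-16.88843176  -0.61179058  82.10615312] axis [ 0.10698468  0.01369705 -0.99416632]
80 [-8.3  0.5  2.6]
100 [ -6.2   0.8 -17.3]
118 [ -4.3   1.  -35.2]
132 [ -2.8   1.2 -49.1]
```

```bash
cat > al.py <<'E'
from g import *
def align(o,d,zorig,xy=MARK[:2]):
    """step so that the punch (now origin o, axis d) stands upright, origin at xy,zorig"""
    p,R,s=now(); print(p.round(1),s["tcp_rot"].round(4),s["time_s"])
    d=np.array(d,float);d/=np.linalg.norm(d)
    v=np.cross(d,[0,0,1]); A=Ro.from_rotvec(v/np.linalg.norm(v)*np.arcsin(np.linalg.norm(v))).as_matrix()
    ot=R.T@(np.array(o)-p); R2=A@R; p2=np.array([*xy,zorig])-R2@ot
    print("target",p2.round(1)); step(p,R,p2,R2)
E
python3 -c "
from al import *
align([600.4,248.3,148],[.012,.107,1],130)"
```

```text
[600.9 265.1 230.1] [ 3.1403e+00 -4.0000e-04  1.5717e+00] 12.0
target [600.2 272.5 213.4]
dp [0.25, -0.02, 0.56] twist [-0.12, 1.02, 0.0]
```

Request:
send_rows(dp=[[0.06,0,0.15],[0.12,0,0.3],[0.18,-0.02,0.45],[0.25,-0.02,0.56],[0.25,-0.02,0.56],[0.25,-0.02,0.56]], twist=[[-0.03,0.25,0],[-0.06,0.5,0],[-0.1,0.75,0],[-0.12,1.02,0],[-0.12,1.02,0],[-0.12,1.02,0]])

```text
time_s: 12.6
eef_pos: [600.4, 272.3, 213.3]
tcp_rot: [3.128, -0.107, 1.572]
ft_force: [-0.5, 1.0, -4.0]
grip_width: 0.266
grip_force: 30.0
```

Run:
```python
from h import *
from g import now
p,R,s=now(); print(p.round(1),s["tcp_rot"].round(4),s["time_s"],s["ft_force"].round(1))
I=cams()
def crop(c,u,v,w,h,k): return cv2.resize(I[c]["pixels"][v:v+h,u:u+w,::-1],(w*k,h*k),interpolation=cv2.INTER_CUBIC)
cv2.imwrite("pics/c7.png",np.hstack([crop("top",90,165,60,80,6),crop("side",200,117,60,90,6)[:480]]))
m=robot.cut_out("side","punch")[0]["mask"];v,u=np.nonzero(m)
print([(r,(u[v==r].min()+u[v==r].max())/2) for r in range(v.min(),v.max()+1,4)],v.max())
```

```text
[600.4 272.3 213.3] [ 3.1277 -0.1071  1.5722] 12.6 [-0.5  1.  -4. ]
[(119, np.float64(224.0)), (123, np.float64(224.5)), (127, np.float64(224.5)), (131, np.float64(224.5)), (135, np.float64(224.5)), (139, np.float64(225.0)), (143, np.float64(224.0)), (147, np.float64(225.0)), (151, np.float64(225.5)), (155, np.float64(226.0)), (159, np.float64(226.5)), (163, np.float64(226.5)), (167, np.float64(226.5)), (171, np.float64(227.0)), (175, np.float64(227.5)), (179, np.float64(228.0)), (183, np.float64(228.0))] 186
```

View pics/c7.png

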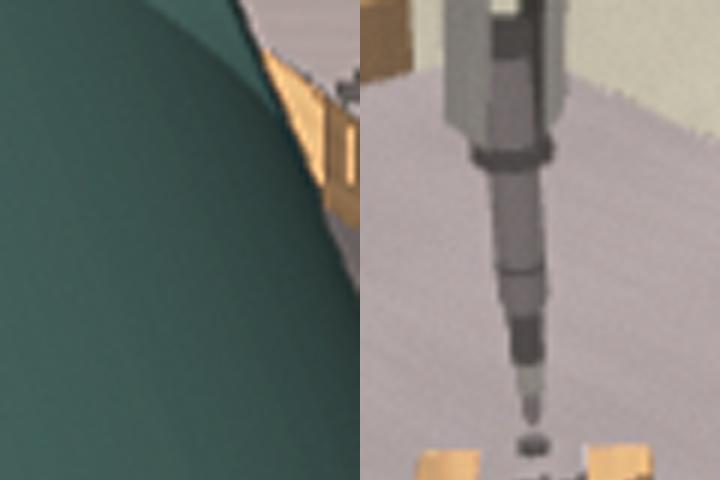

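Run:
```python
from fp import *
from al import align
Q=[(132,(224,121)),(74.5,(225.3,142.8)),(0,(226.9,169.5)),(-52.5,(228.5,187))]
def f(q,x,n=0):
    y,z,ay=q;d=np.array([0,ay,1]);d/=np.linalg.norm(d)
    return np.concatenate([proj(I["side"],np.array([x,y,z])+k*d)-uv for k,uv in Q])
for x in(597,600.7,604):
    s=least_squares(f,[264,130,0],args=(x,)); print(x,s.x.round(3),s.fun.round(1))
    if x==600.7: align([x,s.x[0],s.x[1]],[0,s.x[2],1],118)
```

```text
597 [2.57306e+02 1.33297e+02 1.90000e-02] [-0.   0.   0.1 -0.2  0.2 -0.2 -0.3  0.3]
600.7 [2.62615e+02 1.30475e+02 2.30000e-02] [-0.1  0.2  0.  -0.1  0.2 -0.2 -0.2  0.2]
[600.3 273.  213.4] [ 3.1274 -0.1072  1.573 ] 12.85
target [600.3 272.9 201.2]
dp [-0.04, -0.01, 0.41] twist [-0.0, 0.22, 0.0]
604 [2.67352e+02 1.27958e+02 2.60000e-02] [-0.1  0.3  0.  -0.1  0.3 -0.3 -0.1  0.1]
```

Request:
send_rows(dp=[[-0.03,0,0.15],[-0.07,-0.01,0.3],[-0.07,-0.01,0.41],[-0.07,-0.01,0.41]], twist=[[0,0.1,0],[0,0.22,0],[0,0.22,0],[0,0.22,0]])

```text
time_s: 13.25
eef_pos: [599.9, 271.6, 200.1]
tcp_rot: [3.129, -0.13, 1.572]
ft_force: [-0.3, -0.4, -3.9]
grip_width: 0.271
grip_force: 30.0
```

Run:
```python
from fp import *
p,R,s=now(); print(p.round(1),s["tcp_rot"].round(4),s["time_s"],s["ft_force"].round(2),s["ft_torque"].round(2))
m=robot.cut_out("side","punch")[0]["mask"];v,u=np.nonzero(m)
print([(r,(u[v==r].min()+u[v==r].max())/2) for r in range(v.min(),v.max()+1,4)],v.max())
print("tool vector for 3 mm world down, units:",(R.T@[0,0,-1]).round(3)/10)
for z in(132,74.5,0,-52.5): print(proj(I["side"],[601.4,262.6,118+z]).round(1))
cv2.imwrite("pics/c8.png",cv2.resize(I["side"]["pixels"][120:220,195:265,::-1],(420,600),interpolation=cv2.INTER_CUBIC))
```

```text
[600.1 272.  200.8] [ 3.1277 -0.1302  1.573 ] 13.35 [ 0.14  0.02 -3.39] [-0.24  0.14  0.01]
[(125, np.float64(225.5)), (129, np.float64(225.0)), (133, np.float64(225.0)), (137, np.float64(225.0)), (141, np.float64(225.5)), (145, np.float64(226.0)), (149, np.float64(225.0)), (153, np.float64(225.5)), (157, np.float64(225.5)), (161, np.float64(226.0)), (165, np.float64(226.5)), (169, np.float64(226.5)), (173, np.float64(227.0)), (177, np.float64(227.0)), (181, np.float64(227.0)), (185, np.float64(227.5)), (189, np.float64(227.5))] 189
tool vector for 3 mm world down, units: [-0.013  -0.0014  0.0991]
[225.1 126.1]
[226.2 147.3]
[227.6 173.5]
[228.5 191.1]
```

Request:
send_rows(dp=[[-0.07,0.025,0.1],[-0.08,0.025,0.2],[-0.09,0.025,0.3],[-0.09,0.025,0.3]], twist=[[0,0,0],[0,0,0],[0,0,0],[0,0,0]])

```text
time_s: 13.8
eef_pos: [600.8, 270.4, 190.9]
tcp_rot: [3.128, -0.13, 1.573]
ft_force: [-0.4, -0.4, -3.4]
grip_width: 0.271
grip_force: 30.0
```

Request:
send_rows(dp=[[-0.006,0,0.05],[-0.013,0,0.1],[-0.013,0,0.1]], twist=[[0,0,0],[0,0,0],[0,0,0]])

```text
time_s: 14.1
eef_pos: [601.0, 270.4, 188.3]
tcp_rot: [3.128, -0.13, 1.573]
ft_force: [0.2, 1.0, -3.4]
grip_width: 0.265
grip_force: 30.0
```

Request:
send_rows(dp=[[-0.006,0,0.05],[-0.013,0,0.1],[-0.013,0,0.1]], twist=[[0,0,0],[0,0,0],[0,0,0]])

```text
time_s: 14.4
eef_pos: [601.3, 270.5, 185.7]
tcp_rot: [3.127, -0.131, 1.573]
ft_force: [0.0, 0.6, 0.1]
grip_width: 0.268
grip_force: 30.0
```

Request:
send_rows(dp=[[-0.006,0,0.05],[-0.009,0,0.07],[-0.009,0,0.07]], twist=[[0,0,0],[0,0,0],[0,0,0]])

```text
time_s: 14.7
eef_pos: [601.3, 270.5, 183.7]
tcp_rot: [3.127, -0.131, 1.573]
ft_force: [-1.3, -0.2, 3.4]
grip_width: 0.266
grip_force: 30.0
```

Request:
send_rows(dp=[[-0.004,0,0.03],[-0.009,0,0.07],[-0.009,0,0.07]], twist=[[0,0,0],[0,0,0],[0,0,0]])

```text
time_s: 15.0
eef_pos: [601.4, 270.5, 181.5]
tcp_rot: [3.127, -0.131, 1.573]
ft_force: [-1.4, -0.7, 6.3]
grip_width: 0.266
grip_force: 30.0
```

Run:
```python
from fp import *
p,R,s=now(); print(p.round(1),s["ft_force"].round(2),s["ft_torque"].round(2))
m=robot.cut_out("side","punch")[0]["mask"];v,u=np.nonzero(m)
print([(r,(u[v==r].min()+u[v==r].max())/2) for r in range(v.min(),v.max()+1,4)],v.max())
for z in(132,74.5,0,-46): print(proj(I["side"],[601.4,262.6,98+z]).round(1))
```

```text
[601.4 270.6 181.6] [-1.02 -0.68  6.08] [-0.06  0.23  0.02]
[(131, np.float64(226.0)), (135, np.float64(226.0)), (139, np.float64(226.0)), (143, np.float64(226.0)), (147, np.float64(226.5)), (151, np.float64(227.0)), (155, np.float64(226.0)), (159, np.float64(226.0)), (163, np.float64(226.5)), (167, np.float64(227.0)), (171, np.float64(228.0)), (175, np.float64(228.0)), (179, np.float64(228.0)), (183, np.float64(228.0)), (187, np.float64(228.5)), (191, np.float64(228.5)), (195, np.float64(229.0))] 195
[225.5 133.6]
[226.6 154.5]
[227.9 180.3]
[228.7 195.5]
```

Upright and on target. Press on.

Request:
send_rows(dp=[[-0.004,0,0.035],[-0.008,0,0.06],[-0.008,0,0.06]], twist=[[0,0,0],[0,0,0],[0,0,0]])

```text
time_s: 15.45
eef_pos: [601.5, 270.7, 179.9]
tcp_rot: [3.127, -0.131, 1.573]
ft_force: [-0.9, 0.2, 7.9]
grip_width: 0.263
grip_force: 30.0
```

Request:
send_rows(dp=[[-0.004,0,0.035],[-0.004,0,0.035],[-0.004,0,0.035]], twist=[[0,0,0],[0,0,0],[0,0,0]])

```text
time_s: 15.75
eef_pos: [601.3, 270.5, 178.5]
tcp_rot: [3.127, -0.13, 1.573]
ft_force: [-0.3, 0.5, 2.8]
grip_width: 0.268
grip_force: 30.0
```

Request:
send_rows(dp=[[-0.001,0,0.01],[-0.001,0,0.01],[-0.001,0,0.01]], twist=[[0,0,0],[0,0,0],[0,0,0]])

```text
time_s: 16.05
eef_pos: [601.2, 270.5, 178.1]
tcp_rot: [3.128, -0.13, 1.573]
ft_force: [0.4, -0.6, 3.5]
grip_width: 0.269
grip_force: 30.0
```

Request:
send_rows(dp=[[0.01,0,-0.1],[0.03,0,-0.25],[0.06,0,-0.5],[0.11,0,-0.9],[0.19,0,-1.5],[0.19,0,-1.5],[0.19,0,-1.5]], twist=[[0,0,0],[0,0,0],[0,0,0],[0,0,0],[0,0,0],[0,0,0],[0,0,0]])

```text
time_s: 16.75
eef_pos: [600.5, 270.2, 223.5]
tcp_rot: [3.127, -0.13, 1.573]
ft_force: [0.1, -0.6, -4.0]
grip_width: 0.27
grip_force: 30.0
```

```bash
cat > pb.py <<'E'
from g import *
p0=np.array([601.4,270.6,181.5]);R0=Ro.from_euler("xyz",[3.127,-.131,1.573]).as_matrix()
ot=R0.T@(np.array([601.1,263.6,98])-p0); d=R0.T@[0,0,1.]
piv=ot+105*d; oal=piv+np.array([0,0,105.])
XN=RG[:,0]
def tgt(axial,normal): return HOME+a*axial+XN*normal-RG@oal
E
python3 - <<'E'
from pb import *
print("ot",ot.round(1),"d",d.round(3),"piv",piv.round(1),"oal",oal.round(1),"XN",XN.round(3))
print("seat TCP",tgt(0,0).round(1),"pre",tgt(70,20).round(1))
p,R,s=now(); step(p,R,[491,7,338],rd(-.5)); step(np.array([491,7,338.]),rd(-.5),tgt(70,20),RG)
E
```

```text
ot [-17.8  -1.5  81.9] d [ 0.131  0.014 -0.991] piv [ -4.1   0.  -22.2] oal [-4.1  0.  82.8] XN [0.81  0.122 0.574]
seat TCP [ 534.8 -294.5  145.1] pre [ 511.2 -298.   214. ]
dp [-8.2, -3.6, -4.97] twist [-0.18, -1.25, 4.78]
dp [-8.6, 5.47, 4.13] twist [-2.69, 5.41, 8.51]
```

Request:
send_rows(dp=[[-0.4,-0.2,-1],[-1.2,-0.5,-2.2],[-2.3,-1,-3.3],[-3.5,-1.5,-4.2],[-4.7,-2.1,-4.97],[-6,-2.7,-4.97],[-7.2,-3.2,-4.97],[-8.2,-3.6,-4.97],[-8.2,-3.6,-4.97],[-8.2,-3.6,-4.97]], twist=[[0,-0.1,0.5],[0,-0.3,1],[0,-0.5,1.6],[-0.1,-0.7,2.2],[-0.1,-0.8,2.8],[-0.15,-1,3.5],[-0.18,-1.15,4.2],[-0.18,-1.25,4.78],[-0.18,-1.25,4.78],[-0.18,-1.25,4.78]])

```text
time_s: 17.75
eef_pos: [490.8, 6.8, 337.3]
tcp_rot: [-3.141, -0.0, 1.07]
ft_force: [0.4, 1.1, -3.8]
grip_width: 0.27
grip_force: 30.0
```

Request:
send_rows(dp=[[-0.9,0.5,0],[-1.9,1.1,0],[-2.9,1.7,0.2],[-3.9,2.4,0.5],[-4.9,3.1,1],[-5.9,3.7,1.6],[-6.9,4.3,2.3],[-7.8,4.9,3.1],[-8.4,5.3,3.6],[-8.6,5.47,3.8]], twist=[[-0.2,0.5,0.7],[-0.5,1.1,1.6],[-0.8,1.7,2.5],[-1.1,2.3,3.5],[-1.4,2.9,4.5],[-1.7,3.5,5.5],[-2,4.1,6.5],[-2.3,4.7,7.4],[-2.6,5.2,8.2],[-2.69,5.41,8.51]])

```text
time_s: 18.75
eef_pos: [510.3, -299.4, 220.9]
tcp_rot: [-3.139, -0.61, 0.144]
ft_force: [-0.0, 2.3, -2.5]
grip_width: 0.271
grip_force: 30.0
```

Run:
```python
from pb import *
p,R,s=now(); print(p.round(1),s["time_s"],s["joints"].round(3),s["ft_force"].round(1)); step(p,R,tgt(70,20),RG)
```

```text
[ 510.3 -299.4  220.9] 18.75 [ 0.395  0.179  0.37   2.068 -0.895  0.7   -0.034] [-0.   2.3 -2.5]
dp [-0.1, -0.04, 0.21] twist [0.01, 0.01, -0.05]
```

Request:
send_rows(dp=[[-0.1,-0.04,0.21],[-0.1,-0.04,0.21],[-0.1,-0.04,0.21]], twist=[[0.01,0.01,-0.05],[0.01,0.01,-0.05],[0.01,0.01,-0.05]])

```text
time_s: 19.05
eef_pos: [513.0, -295.8, 217.1]
tcp_rot: [3.138, -0.612, 0.16]
ft_force: [0.1, -0.3, -4.2]
grip_width: 0.266
grip_force: 30.0
```

Run:
```python
from pb import *
from h import *
p,R,s=now(); print(p.round(1),s["time_s"],s["joints"].round(3),s["ft_force"].round(1)); step(p,R,tgt(70,20),RG)
I=cams()
for c in I:
    L=robot.cut_out(c,"punch"); 
    if not L: print(c,"none");continue
    m=L[0]["mask"].astype(np.uint8); cn=max(cv2.findContours(m,0,2)[0],key=cv2.contourArea)
    print(c,L[0]["confidence"],m.sum(),"rect",cv2.minAreaRect(cn),cv2.fitLine(cn,2,0,.1,.1).ravel().round(2))
    o=p+R@ot; ax=R@d; oa=p+R@oal
    for z in(74.5,0,-46): print(z,"tilted",proj(I[c],o+z*ax).round(1),"aligned",proj(I[c],oa-z*R[:,2]).round(1))
cv2.imwrite("pics/c9.png",np.hstack([cv2.resize(I["top"]["pixels"][180:280,380:460,::-1],(400,500),interpolation=2),cv2.resize(I["side"]["pixels"][220:320,330:410,::-1],(400,500),interpolation=2)]))
```

```text
[ 513.  -295.8  217.1] 19.05 [ 0.395  0.185  0.362  2.072 -0.908  0.694 -0.012] [ 0.1 -0.3 -4.2]
dp [-0.12, 0.07, 0.05] twist [-0.02, -0.0, 0.07]
side 0.95 484 rect ((370.52923583984375, 258.5633850097656), (42.67409133911133, 16.273426055908203), 65.224853515625) [2.5000e-01 9.7000e-01 3.6912e+02 2.5852e+02]
74.5 tilted [368.  248.6] aligned [369.3 246.9]
0 tilted [374.4 270.1] aligned [378.8 264.5]
-46 tilted [378.  282.2] aligned [384.1 274.4]
top 0.86 564 rect ((440.73583984375, 243.1670684814453), (59.05976486206055, 15.402459144592285), 35.311214447021484) [  0.82   0.58 441.04 243.88]
74.5 tilted [441.6 247. ] aligned [441.9 244.8]
0 tilted [424.6 231.5] aligned [425.3 224.7]
-46 tilted [415.2 223.1] aligned [416.2 213.6]
```

View pics/c9.png

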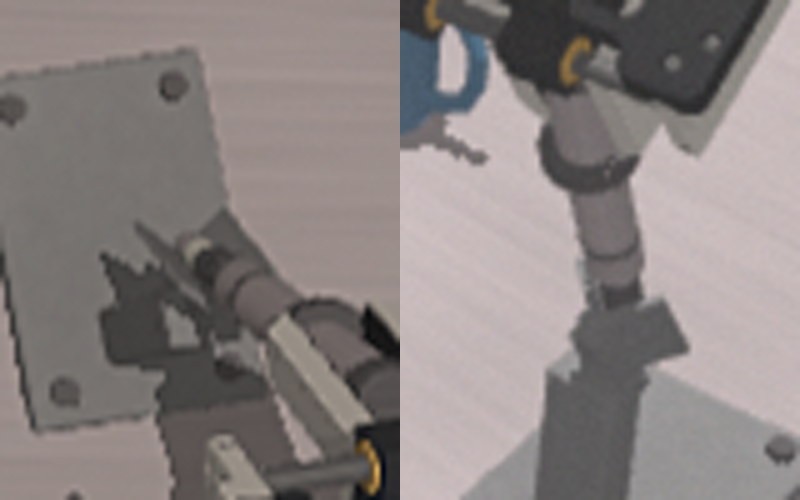

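Run:
```python
from pb import *
p,R,s=now(); 
q=p
for t in((40,36),(12,36)): step(p,R,tgt(*t),RG); print(tgt(*t).round(1))
```

```text
dp [0.42, 0.05, 1.06] twist [-0.01, -0.01, 0.06]
[ 541.2 -293.5  198.6]
dp [0.41, 0.05, 2.0] twist [-0.01, -0.01, 0.06]
[ 557.1 -291.1  175.6]
```

Request:
send_rows(dp=[[0.25,0.05,0.1],[0.42,0.05,0.5],[0.42,0.05,1.0],[0.41,0.05,1.5],[0.41,0.05,1.9],[0.41,0.05,2.0],[0.41,0.05,2.0]], twist=[[-0.01,-0.01,0.06],[-0.01,-0.01,0.06],[-0.01,-0.01,0.06],[-0.01,-0.01,0.06],[-0.01,-0.01,0.06],[-0.01,-0.01,0.06],[-0.01,-0.01,0.06]])

```text
time_s: 19.95
eef_pos: [556.8, -291.3, 174.3]
tcp_rot: [-3.141, -0.61, 0.149]
ft_force: [-0.1, -0.6, -3.2]
grip_width: 0.266
grip_force: 30.0
```

```bash
cat > m.py <<'E'
from pb import *
from h import *
p,R,s=now(); e=p-tgt(0,0); print(p.round(1),s["time_s"],s["joints"].round(3),"axial,normal,lat",(e@a).round(1),(e@XN).round(1),(e@RG[:,1]).round(1),"F tool xyz",(R.T@s["ft_force"]).round(1),"T",(R.T@s["ft_torque"]).round(2))
step(p,R,tgt(12,16),RG)
I=cams()
for c in I:
    L=robot.cut_out(c,"punch"); 
    if not L: print(c,"none");continue
    m=L[0]["mask"].astype(np.uint8); cn=max(cv2.findContours(m,0,2)[0],key=cv2.contourArea)
    v,u=np.nonzero(m)
    print(c,L[0]["confidence"],m.sum(),"tip-ish",(u[v.argmin()],v.min()) if c=="top" else (u[v.argmax()],v.max()),cv2.fitLine(cn,2,0,.1,.1).ravel().round(2))
    o=p+R@ot; ax=R@d; oa=p+R@oal
    for z in(74.5,0,-53): print(z,"tilted",proj(I[c],o+z*ax).round(1),"aligned",proj(I[c],oa-z*R[:,2]).round(1))
E
python3 m.py
```

```text
[ 556.8 -291.3  174.3] 19.95 [ 0.388  0.301  0.31   2.042 -1.028  0.619  0.052] axial,normal,lat 11.1 34.9 0.1 F tool xyz [-2.   0.6  2.5] T [-0.02 -1.28  0.01]
dp [-0.63, -0.0, -0.03] twist [-0.0, 0.01, -0.01]
side 0.82 479 tip-ish (np.int64(386), np.int64(298)) [3.1000e-01 9.5000e-01 3.8031e+02 2.6644e+02]
74.5 tilted [379.8 258.3] aligned [381.1 256.7]
0 tilted [385.3 278.3] aligned [389.5 272.9]
-53 tilted [388.8 291.2] aligned [394.8 283.4]
top 0.77 405 tip-ish (np.int64(408), np.int64(208)) [  0.88   0.48 428.04 221.81]
74.5 tilted [429.5 224.7] aligned [429.7 222.7]
0 tilted [414.1 211.5] aligned [414.8 204.9]
-53 tilted [404.3 203.2] aligned [405.3 193.7]
```

Request:
send_rows(dp=[[-0.2,0,-0.03],[-0.4,0,-0.03],[-0.6,0,-0.03],[-0.7,0,-0.03],[-0.7,0,-0.03]], twist=[[0,0,0],[0,0,0],[0,0,0],[0,0,0],[0,0,0]])

```text
time_s: 20.65
eef_pos: [538.8, -294.0, 163.4]
tcp_rot: [-3.141, -0.611, 0.148]
ft_force: [1.6, 1.4, -2.2]
grip_width: 0.27
grip_force: 30.0
```

```bash
python3 m.py
```

```text
[ 538.8 -294.   163.4] 20.65 [ 0.419  0.299  0.303  2.077 -1.065  0.615  0.121] axial,normal,lat 12.6 13.8 0.1 F tool xyz [ 0.2 -1.2  2.8] T [ 0.49 -0.72  0.07]
dp [0.07, -0.0, 0.02] twist [0.0, 0.0, -0.01]
side 0.67 341 tip-ish (np.int64(382), np.int64(302)) [2.9000e-01 9.6000e-01 3.7396e+02 2.6974e+02]
74.5 tilted [374.  267.5] aligned [375.3 265.8]
0 tilted [379.8 287.1] aligned [384.1 281.7]
-53 tilted [383.6 299.7] aligned [389.7 291.8]
top 0.67 461 tip-ish (np.int64(406), np.int64(215)) [  0.83   0.56 427.78 229.31]
74.5 tilted [429.4 235.2] aligned [429.6 233.2]
0 tilted [414.1 221.4] aligned [414.9 214.9]
-53 tilted [404.4 212.7] aligned [405.5 203.3]
```

Request:
send_rows(dp=[[-0.1,0,0],[-0.2,0,0],[-0.3,0,0],[-0.35,0,0],[-0.35,0,0]], twist=[[0,0,0],[0,0,0],[0,0,0],[0,0,0],[0,0,0]])

```text
time_s: 21.35
eef_pos: [530.4, -295.4, 157.4]
tcp_rot: [-3.141, -0.611, 0.148]
ft_force: [2.5, 2.4, -0.8]
grip_width: 0.262
grip_force: 30.0
```

```bash
python3 m.py
```

```text
[ 530.4 -295.4  157.4] 21.35 [ 0.437  0.3    0.298  2.093 -1.084  0.613  0.156] axial,normal,lat 12.6 3.4 0.3 F tool xyz [ 1.9 -2.   2.3] T [ 0.54 -0.23 -0.03]
dp [0.42, -0.01, 0.02] twist [0.0, 0.0, -0.01]
side none
top 0.88 534 tip-ish (np.int64(405), np.int64(212)) [  0.75   0.67 425.48 231.41]
74.5 tilted [429.3 240.1] aligned [429.5 238.2]
0 tilted [414.1 226.1] aligned [414.8 219.6]
-53 tilted [404.5 217.2] aligned [405.5 207.8]
```

Request:
send_rows(dp=[[-0.05,0,0],[-0.1,0,0],[-0.1,0,0]], twist=[[0,0,0],[0,0,0],[0,0,0]])

```text
time_s: 21.85
eef_pos: [527.9, -295.8, 155.6]
tcp_rot: [-3.141, -0.611, 0.148]
ft_force: [1.9, 2.8, -1.1]
grip_width: 0.273
grip_force: 30.0
```

```bash
python3 m.py
```

```text
[ 527.9 -295.8  155.6] 21.85 [ 0.442  0.3    0.296  2.098 -1.09   0.612  0.166] axial,normal,lat 12.6 0.3 0.3 F tool xyz [ 1.3 -2.5  2.2] T [ 0.59 -0.19  0.04]
dp [0.52, -0.01, 0.02] twist [0.0, 0.0, -0.01]
side 0.59 140 tip-ish (np.int64(382), np.int64(297)) [  0.63   0.78 371.89 274.63]
74.5 tilted [370.4 273.7] aligned [371.7 272. ]
0 tilted [376.4 293. ] aligned [380.7 287.6]
-53 tilted [380.3 305.5] aligned [386.5 297.5]
top 0.95 559 tip-ish (np.int64(404), np.int64(211)) [  0.74   0.68 425.47 232.7 ]
74.5 tilted [429.2 241.6] aligned [429.5 239.6]
0 tilted [414.  227.5] aligned [414.8 221. ]
-53 tilted [404.4 218.5] aligned [405.4 209.2]
```

Request:
send_rows(dp=[[-0.03,0,0],[-0.06,0,0],[-0.06,0,0]], twist=[[0,0,0],[0,0,0],[0,0,0]])

```text
time_s: 22.35
eef_pos: [526.6, -296.1, 154.7]
tcp_rot: [-3.141, -0.611, 0.149]
ft_force: [2.7, 1.7, -0.1]
grip_width: 0.272
grip_force: 30.0
```

Request:
send_rows(dp=[[-0.03,0,0],[-0.05,0,0],[-0.05,0,0]], twist=[[0,0,0],[0,0,0],[0,0,0]])

```text
time_s: 22.65
eef_pos: [525.5, -296.2, 153.9]
tcp_rot: [-3.141, -0.611, 0.149]
ft_force: [1.3, 2.8, 0.1]
grip_width: 0.266
grip_force: 30.0
```

```bash
python3 m.py
```

```text
[ 525.5 -296.2  153.9] 22.65 [ 0.448  0.301  0.294  2.103 -1.095  0.611  0.177] axial,normal,lat 12.6 -2.7 0.3 F tool xyz [ 1.5 -2.6  0.9] T [0.53 0.03 0.06]
dp [0.62, -0.01, 0.02] twist [0.0, 0.0, -0.01]
side 0.56 166 tip-ish (np.int64(383), np.int64(298)) [  0.69   0.73 370.64 274.55]
74.5 tilted [369.6 275.1] aligned [370.9 273.4]
0 tilted [375.7 294.3] aligned [380.  288.8]
-53 tilted [379.6 306.7] aligned [385.8 298.8]
top 0.68 653 tip-ish (np.int64(404), np.int64(209)) [  0.72   0.69 424.7  231.75]
74.5 tilted [429.2 243. ] aligned [429.4 241. ]
0 tilted [414.1 228.8] aligned [414.8 222.4]
-53 tilted [404.5 219.8] aligned [405.5 210.5]
```

Request:
send_rows(dp=[[0,0,0.12],[0,0,0.25],[0,0,0.37],[0,0,0.42],[0,0,0.42]], twist=[[0,0,0],[0,0,0],[0,0,0],[0,0,0],[0,0,0]])

```text
time_s: 23.35
eef_pos: [532.7, -294.8, 143.1]
tcp_rot: [-3.141, -0.611, 0.149]
ft_force: [6.3, 2.0, -4.0]
grip_width: 0.271
grip_force: 30.0
```

```bash
python3 m.py
```

```text
[ 532.7 -294.8  143.1] 23.35 [ 0.459  0.325  0.269  2.099 -1.124  0.593  0.2  ] axial,normal,lat -0.5 -2.9 0.0 F tool xyz [ 3.1 -1.   7. ] T [ 0.28 -0.07  0.02]
dp [0.63, -0.0, -0.42] twist [-0.0, 0.01, -0.01]
side 0.66 161 tip-ish (np.int64(384), np.int64(299)) [  0.67   0.74 371.23 277.23]
74.5 tilted [371.1 277.9] aligned [372.4 276.3]
0 tilted [377.  296.8] aligned [381.2 291.4]
-53 tilted [380.8 309.1] aligned [386.9 301.2]
top 0.65 631 tip-ish (np.int64(401), np.int64(206)) [  0.68   0.73 421.88 229.44]
74.5 tilted [426.3 239.6] aligned [426.6 237.7]
0 tilted [411.5 225.8] aligned [412.2 219.5]
-53 tilted [402.1 217.1] aligned [403.1 207.8]
```

Request:
send_rows(dp=[[0,0,0.03],[0,0,0.06],[0,0,0.06]], twist=[[0,0,0],[0,0,0],[0,0,0]])

```text
time_s: 23.85
eef_pos: [533.7, -294.9, 142.1]
tcp_rot: [-3.141, -0.611, 0.149]
ft_force: [3.9, 3.8, -0.0]
grip_width: 0.266
grip_force: 30.0
```

Request:
send_rows(dp=[[0,0,0.03],[0,0,0.05],[0,0,0.05]], twist=[[0,0,0],[0,0,0],[0,0,0]])

```text
time_s: 24.15
eef_pos: [534.6, -294.7, 140.8]
tcp_rot: [-3.141, -0.611, 0.149]
ft_force: [2.0, 2.1, 1.3]
grip_width: 0.269
grip_force: 30.0
```

```bash
python3 m.py
```

```text
[ 534.6 -294.7  140.8] 24.15 [ 0.464  0.331  0.26   2.097 -1.131  0.588  0.205] axial,normal,lat -3.4 -2.7 0.2 F tool xyz [ 2.6 -1.8  0.2] T [ 0.68  0.16 -0.02]
dp [0.62, -0.01, -0.51] twist [0.0, 0.0, -0.01]
side 0.61 134 tip-ish (np.int64(384), np.int64(299)) [  0.86   0.51 370.68 278.47]
74.5 tilted [371.6 278.5] aligned [372.9 276.8]
0 tilted [377.5 297.3] aligned [381.7 291.9]
-53 tilted [381.3 309.5] aligned [387.4 301.6]
top 0.61 612 tip-ish (np.int64(401), np.int64(207)) [  0.73   0.69 421.16 227.69]
74.5 tilted [425.8 238.8] aligned [426.1 236.8]
0 tilted [411.1 225. ] aligned [411.8 218.6]
-53 tilted [401.8 216.3] aligned [402.7 207.1]
```

Request:
send_rows(dp=[[0,0,0.03],[0,0,0.04],[0,0,0.04]], twist=[[0,0,0],[0,0,0],[0,0,0]])

```text
time_s: 24.65
eef_pos: [535.1, -294.8, 140.6]
tcp_rot: [-3.141, -0.612, 0.149]
ft_force: [-7.8, 6.6, 15.3]
grip_width: 0.271
grip_force: 30.0
```

```bash
python3 m.py | head -1
```

```text
[ 535.1 -294.8  140.6] 24.65 [ 0.467  0.332  0.257  2.097 -1.133  0.587  0.207] axial,normal,lat -3.9 -2.3 0.4 F tool xyz [  3.3  -7.7 -16.4] T [1.68 0.19 0.03]
```

Request:
send_rows(dp=[[0,0,-0.03],[0,0,-0.03]], twist=[[0,0,0],[0,0,0]])

```text
time_s: 25.05
eef_pos: [534.6, -294.8, 140.7]
tcp_rot: [-3.141, -0.611, 0.149]
ft_force: [0.7, 3.7, 4.9]
grip_width: 0.267
grip_force: 30.0
```

Request:
send_rows(dp=[[0,0,0],[0,0,0],[0,0,0],[0,0,0],[0,0,0],[0,0,0],[0,0,0],[0,0,0],[0,0,0],[0,0,0]], twist=[[0,0,0],[0,0,0],[0,0,0],[0,0,0],[0,0,0],[0,0,0],[0,0,0],[0,0,0],[0,0,0],[0,0,0]], hand=85)

```text
time_s: 26.05
eef_pos: [534.7, -294.8, 140.6]
tcp_rot: [-3.141, -0.611, 0.149]
ft_force: [0.5, 0.1, 0.9]
grip_width: 0.904
grip_force: 0.0
```

```bash
python3 m.py
```

```text
[ 534.7 -294.8  140.6] 26.05 [ 0.466  0.331  0.258  2.097 -1.131  0.587  0.205] axial,normal,lat -3.6 -2.7 0.3 F tool xyz [ 0.9 -0.1 -0.5] T [-0.04 -0.69  0.02]
dp [0.62, -0.01, -0.52] twist [0.0, 0.0, -0.01]
side 0.58 246 tip-ish (np.int64(386), np.int64(302)) [  0.69   0.73 371.   276.88]
74.5 tilted [371.7 278.6] aligned [373.  276.9]
0 tilted [377.6 297.4] aligned [381.8 292. ]
-53 tilted [381.4 309.5] aligned [387.5 301.7]
top 0.67 705 tip-ish (np.int64(403), np.int64(208)) [  0.62   0.78 422.11 231.32]
74.5 tilted [425.8 238.7] aligned [426.1 236.8]
0 tilted [411.1 225. ] aligned [411.8 218.6]
-53 tilted [401.8 216.3] aligned [402.7 207. ]
```

Released; tip is back where it was at the start. Retreat along the tool axis.

Request:
send_rows(dp=[[0,0,-0.3],[0,0,-1],[0,0,-1.8],[0,0,-2.7],[0,0,-3.6],[0,0,-4.5],[0,0,-5],[0,0,-5]], twist=[[0,0,0],[0,0,0],[0,0,0],[0,0,0],[0,0,0],[0,0,0],[0,0,0],[0,0,0]])

```text
time_s: 27.05
eef_pos: [448.9, -308.6, 265.8]
tcp_rot: [3.139, -0.613, 0.149]
ft_force: [0.2, 0.6, -0.3]
grip_width: 0.907
grip_force: 0.0
```

Run:
```python
from h import *
I=cams(); old={c:cv2.imread(f"pics/{c}0.png")[:,:,::-1] for c in I}
s=robot.sense(); print(s["eef_pos"],s["time_s"],s["ft_force"].round(1))
boxes={"top":(395,195,455,262),"side":(355,250,400,305)}
for c,(u0,v0,u1,v1) in boxes.items():
    A=I[c]["pixels"][v0:v1,u0:u1].astype(float);B=old[c][v0:v1,u0:u1].astype(float)
    D=np.abs(A-B).max(2); print(c,"mean diff",D.mean().round(2),"changed px",(D>40).sum())
    for t in("punch","mug","ladle"):
        L=robot.spot_in(c,t); print(t,np.round(L[0]["point"]) if L else None)
```

```text
[ 449.59775791 -307.44198308  263.48885348] 27.15 [-0.5  0.1  0.8]
top mean diff 3.98 changed px 41
punch [ 541. -282.  143.]
mug [704.   1.  31.]
ladle [537.  14.  10.]
side mean diff 24.96 changed px 61
punch [ 522. -305.  149.]
mug [677. -24.  35.]
ladle [505.  14.  13.]
```

```bash
python3 -c "
from station import robot
print(robot.sign_off())"
```

```text
the job is handed in; nothing more can be done
None
```

I tripped the punch once on the blank boss (the force dropped at the snap and I didn't press on into the stop), put it back in its rest, let go of it and handed the job in; the final pictures show the punch, mug and spoon where they started, but no verdict came back.

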